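Rebuild the push-fit joint of a sink trap

ROBOT

A 6-joint arm with a two-finger parallel gripper is mounted at the origin on the work surface. World frame = base frame: x ahead of the robot, y to its left, z up, the work surface at z = 0. Lengths are in m, angles in rad, forces in N, time in s.
With the tool pointing down it reaches from about 0.4 to 0.825 m from the base axis. Payload 7 kg.
Tool frame: the origin (TCP) lies midway between the tips of the shut fingers; the grasp point (between the pads) lies 19 mm behind it; z points along the fingers, y is the line along which they close (so a half turn about z gives the same grasp; the last joint's range is limited). The gripper opens to 85 mm and grips with 20 to 120 N. Pads are 22 mm wide; open, the fingers measure 114 mm over their backs; the gripper's body (76 mm by 85 mm) begins 54 mm behind the grasp point. The pads swing forward as they close: fully open they stand 13 mm farther back than shut.
Start: joints at [1.576, 0.359, 0.012, 0, -1.224, -0.288], TCP at [0.188, 0.648, 0.211] pointing down, gripper open.
Joint ranges: [-3.07, 3.07], [-1.43, 2.12], [-1.02, 1.25], [-3.03, 1.67], [-3.05, -0], [-3.03, 3.03]. Speed limits (rad/s): [2.39, 2.39, 3.01, 3.14, 3.14, 3.14].

INTERFACE

Orientations are given as a unit quaternion [x, y, z, w].
In Python, from bench import ctrl, effector, vision, order gives the robot as it stands. Calls block until the motion is done:
- ctrl.goto(position, orientation): joint-space move of the TCP to a pose.
- ctrl.move_linear(position, ori=None, feed=0.15, force_limit=None): straight line of the TCP; ori=None keeps the orientation; feed is the mean speed in m/s. With force_limit (N) it stops when the force on the tool has changed by that much, and returns True; else False.
- ctrl.movej(angles): joint-space move.
- effector.set_gripper(opening, force=None): finger opening in m; force is the grip in N (None keeps the last); returns when the fingers have stopped.
- ctrl.sleep(seconds).
- ctrl.inverse_kinematics(position, orientation): joint angles nearest the present ones, or None.
- ctrl.read_state(): the state.
- vision.get_image(name): name is "scene" or "top" or "wrist"; returns (picture, depth): 384x512x3 uint8, red, green, blue; 384x512 float32, m along the optical axis (not along the pixel's ray), 0 where there is no reading.
- vision.camera_params(name): a dict with "fx", "fy", "cx", "cy" (pixels), "cam_to_world" (4x4, takes a point from camera to world coordinates). Camera axes: x right, y down, z forward; pixel columns grow to the right and rows downward; lengths in m; the calibration is good to about 2 mm. A picture is of the moment at which its call begins: read the wrist's pose just before it. camera_params takes no time and is no camera call; for the wrist camera it gives the pose at the moment of the call.
A pose or a line that the arm cannot do raises ctrl.Unreachable and nothing moves.
- order.sign_off(): hands the job in; it is judged then, once.
The state is a dict: "time": time; "q": joint angles; "qvel": joint speeds; "joint_torque": joint torques, N m; "tool_pos": TCP position; "eef_rot": TCP orientation; "force": force on the tool from outside, world axes, zero at the start; "ft_torque": the same for the moment, N m; "gripper_width": finger opening in m; "grip_force": force on a finger pad.
Only numpy, scipy, OpenCV 4.12 (cv2) and the standard library are available. Lean on these libraries where they do the work, as an engineer would, in place of code of your own. Each camera call takes 0.05 s, during which the arm holds its last target. There are 200 camera calls.

TASK

First pick up the white bushing that is lying on its side, stand it upright on the work surface on its six-sided flange and let go of it. Then thread the parts onto the spigot of the upturned sink trap, letting go of each one as it comes to rest: the thick spacer ring first, the thin wide washer on top of it, and last the bushing, taken again from above and pushed flange-down past the spigot's two spring nubs until it is fully home on the washer. Leave the bottle, the jar and the wrench where they are.

Things in the scene. Friction and masses are not known exactly. Their poses are not given: they have to be found in the camera images.
- trap_seat (a point): Sink trap: white plastic, fixed, upside down; ribbed foot 102 mm across, tapering to a flat round shoulder 72 mm across, 50 mm above the work surface. Point: centre of that shoulder, the seat of the parts; z up. A round upright spigot 22 mm in diameter and 55 mm tall rises from it.
- spigot_tip (a point): Centre of the spigot's top end, 55 mm above the shoulder; its last 4 mm taper to 17 mm. Two grey spring nubs stick out 2.5 mm from the spigot's sides along this frame's +y and -y, centred 17 mm below this point. Spacer and washer pass them freely; the bushing squeezes them in and needs roughly 5 to 10 N of push until it is home; its weight is not enough.
- spacer_mid (a point): Spacer: thick white plastic ring lying flat on the work surface, outside diameter 48 mm, bore 29 mm, 20 mm high, about 40 g. Point: its centre, half-way up. Either face may be up. Swaps places with the washer from start to start.
- washer_mid (a point): Washer: thin wide grey ring lying flat on the work surface, outside diameter 56 mm, bore 29 mm, 8 mm thick, about 30 g. Point: its centre, half-way up.
- bushing_mid (a point): Bushing: white top-hat tube 50 mm long, about 50 g, through bore 24 mm. A six-sided flange (40 mm across flats, 46 across corners, 10 thick) at one end; the other 40 mm is round, 34 mm outside. Point: on its axis, 25 mm from each end; z axis runs from flange to plain end. Starts on its side, axis nearly level (plain end 4 degrees low), about 19 mm up, plain end to +y within 30 degrees.
- bushing_foot (a point): Centre of the outer face of the bushing's flange, the face it stands on.
- bottle: Bystander: amber bottle with green cap, 60 mm across, 170 mm tall, standing; origin at its foot.
- jar: Bystander: low jar with white lid, 60 mm across, 60 mm tall, standing; origin at its foot.
- wrench: Bystander: steel wrench lying flat beyond the trap; origin below its middle.

How it is judged:
On the way, in this order (a step that is already met when the one before it is completed fails the run):
1. the bushing stands upright on its flange on the work surface, let go and at rest (angle between bushing_mid's own z axis and vertical below 0.08 rad and height (world z) of bushing_mid between 0.022 and 0.028 m and contact force between bushing and the fingers below 0.05 N and linear speed of bushing below 0.02 m/s), for 0.2 s.
2. the spacer lies on the trap's shoulder around the spigot, let go (z of spacer_mid in the frame of trap_seat between 0.007 and 0.013 m and horizontal distance between spacer_mid and trap_seat below 0.006 m and contact force between spacer and the fingers below 0.05 N), for 0.2 s.
3. the washer lies on the spacer around the spigot, let go (z of spacer_mid in the frame of trap_seat between 0.007 and 0.013 m and horizontal distance between each of spacer_mid, washer_mid and trap_seat below 0.006 m and z of washer_mid in the frame of trap_seat between 0.021 and 0.027 m and contact force between washer and the fingers below 0.05 N), for 0.2 s.
At the end, for the whole second after the job is handed in: Spacer on the trap's shoulder, washer on the spacer and bushing, flange down and upright (within 0.08 rad), on the washer, all around the spigot: each centre within 3 mm of its home height (10, 24 and 53 mm above the shoulder) and within 6 mm (bushing 3 mm) of the spigot's axis, let go and at rest (all of step 3 and z of bushing_mid in the frame of trap_seat between 0.05 and 0.056 m and horizontal distance between bushing_mid and trap_seat below 0.003 m and angle between bushing_mid's own z axis and vertical below 0.08 rad and linear speed of each of spacer, washer, bushing below 0.02 m/s and contact force between each of spacer, bushing and the fingers below 0.05 N); the robot touches nothing.
It fails at once if a bystander (bottle, jar or wrench) is shifted by more than 30 mm or knocked over (distance of any of bottle, jar, wrench from where it was at the start of the episode above 0.03 m or angle between any of bottle, jar's own z axis and vertical above 0.4 rad).
It also fails if it takes over 72 s, if anything falls off the work surface, if the arm or the gripper's body presses on something with over 40 N, if the wrist force passes 120 N, or if a joint passes its speed limit or range.

## Working session

There is one attempt and no reset: what is moved stays moved. The work goes in short steps, each a Python script; the robot and the scene stay as the last script left them, time stands still between calls to the robot, and variables do not carry over. Pictures are saved under pics/ and viewed, at most 10 in all, crops included, and the job is handed in when it is done.

```bash
ls; mkdir -p pics; python3 - <<'E'
from bench import ctrl,effector,vision,order
import cv2,numpy as np
for n in("top","scene"):
    im,d=vision.get_image(n); p=vision.camera_params(n)
    np.savez(f"pics/{n}0.npz",im=im,d=d,K=[p[k] for k in("fx","fy","cx","cy")],T=p["cam_to_world"])
    cv2.imwrite(f"pics/{n}0.png",cv2.resize(im[:,:,::-1],(800,600),interpolation=cv2.INTER_CUBIC)); print(n,p)
s=ctrl.read_state();print(s)
E
```

```text
pics
top {'fx': 440.07411880501036, 'fy': 440.07411880501036, 'cx': 256.3281815544123, 'cy': 195.61307520225637, 'cam_to_world': array([[ 0.02708968, -0.99276011,  0.11701926,  0.45173902],
       [-0.99955655, -0.02834916, -0.00911175, -0.05795293],
       [ 0.01236318, -0.11672053, -0.99308785,  1.1242157 ],
       [ 0.        ,  0.        ,  0.        ,  1.        ]])}
scene {'fx': 394.1271910778014, 'fy': 394.1271910778014, 'cx': 256.46407842095203, 'cy': 193.14198974975147, 'cam_to_world': array([[ 0.34357585,  0.72409619, -0.59803038,  1.11784793],
       [ 0.93911836, -0.26728798,  0.21590238, -0.27472985],
       [-0.00351225, -0.63580016, -0.77184573,  0.80977958],
       [ 0.        ,  0.        ,  0.        ,  1.        ]])}
{'time': 0.1, 'q': array([ 1.57611151e+00,  3.59307520e-01,  1.11468425e-02, -2.77731450e-04,
       -1.22410293e+00, -2.88095850e-01]), 'qvel': array([ 0.0008027 , -0.00389933,  0.00414298,  0.00164292, -0.00086146,
       -0.000741  ]), 'joint_torque': array([-8.73046647e-04, -5.84765553e+01,  2.94110960e+01,  6.95464790e+00,
       -3.13804376e-03,  6.58844371e-06]), 'tool_pos': array([0.18825702, 0.64773716, 0.21016637]), 'eef_rot': array([ 9.90014089e-01, -1.40966481e-01, -2.19230072e-05,  7.44844493e-04]), 'force': array([-0.57409154,  0.19165384, -0.13120851]), 'ft_torque': array([0.03135545, 0.0104049 , 0.04360746]), 'grip_force': 0.0, 'gripper_width': 0.08510654740184831}
```

View pics/top0.png

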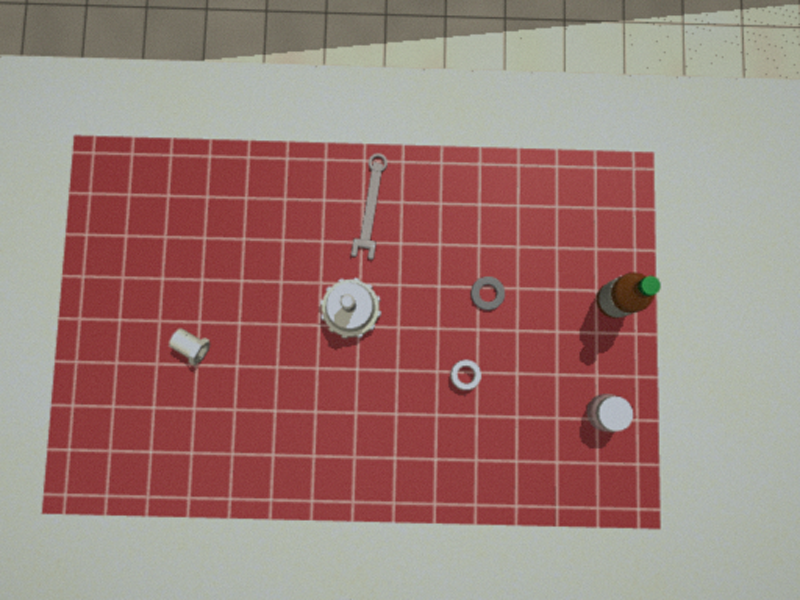

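View pics/scene0.png

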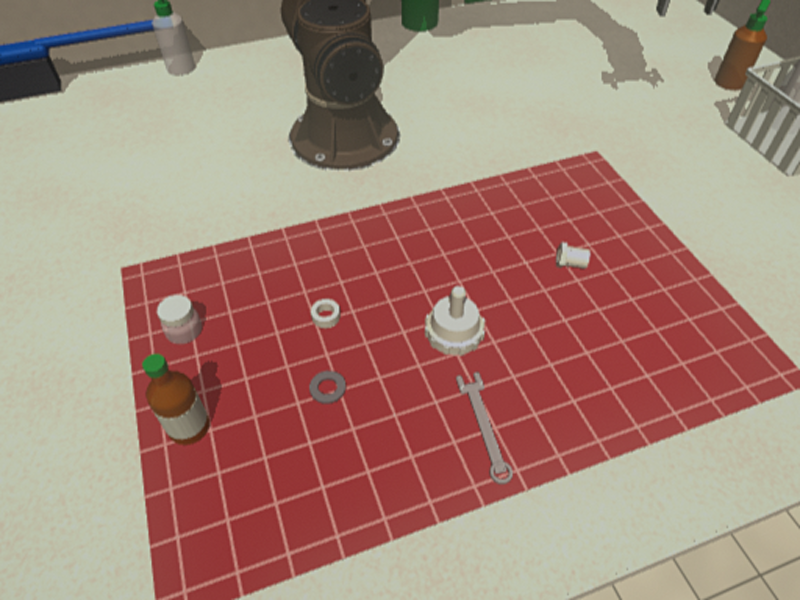

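The top view (800x600 px) shows the bushing at about (190,347), with its flange at (200,353) lower right and its plain end at (176,340). The spigot tip is at (347,301), the washer at (488,293) and the spacer at (466,376). The wrench is above the trap, and the bottle and jar are on the right. The scene view agrees: spigot tip (459,292), spacer (325,313), washer (327,387), bushing (575,256).

```bash
cat >h.py <<'E'
import numpy as np,cv2
from scipy.spatial.transform import Rotation as R
from bench import ctrl,effector,vision,order
def snap(n,f=None):
    p=vision.camera_params(n); im,d=vision.get_image(n)
    K=np.array([p[k] for k in("fx","fy","cx","cy")])
    if f: np.savez(f"pics/{f}.npz",im=im,d=d,K=K,T=p["cam_to_world"]); cv2.imwrite(f"pics/{f}.png",im[:,:,::-1])
    return im,d,K,np.array(p["cam_to_world"])
def load(f):
    z=np.load(f"pics/{f}.npz"); return z["im"],z["d"],z["K"],z["T"]
def ray(u,v,z,K,T):   # pixel -> world point at height z
    r=T[:3,:3]@[(u-K[2])/K[0],(v-K[3])/K[1],1]; return T[:3,3]+r*(z-T[2,3])/r[2]
def cloud(d,K,T):
    v,u=np.indices(d.shape); P=np.stack([(u-K[2])/K[0]*d,(v-K[3])/K[1]*d,d],-1)
    return P@T[:3,:3].T+T[:3,3]
def down(yaw):        # tool z down, closing axis y at world angle yaw from x axis
    y=np.array([np.cos(yaw),np.sin(yaw),0]);z=np.array([0,0,-1.]);return R.from_matrix(np.c_[np.cross(y,z),y,z]).as_quat()
E
python3 - <<'E'
from h import *
t=load("top0");s=load("scene0");k=.64
for n,z,a,b in[("tip",.105,(347,301),(459,290)),("spacer",.01,(466,376),(325,314)),("washer",.004,(488,293),(327,387)),("bush",.019,(189,347),(574,257)),("flange",.019,(199,352),(562,255)),("plain",.019,(176,340),(586,257))]:
    print(n,[ray(p[0]*k,p[1]*k,z,c[2],c[3])[:2].round(4) for c,p in((t,a),(s,b))])
for n,c in(("top",t),("scene",s)):
    P=cloud(c[1],c[2],c[3]); m=(np.hypot(P[...,0]-.52,P[...,1]-.2)<.08)&(P[...,2]>.012)&(c[1]>0);print(n,P[m].mean(0) if m.any() else 0,m.sum())
q=ctrl.read_state()["eef_rot"];print(R.from_quat(q).as_matrix().round(2));w=vision.camera_params("wrist");print(w)
E
```

```text
tip [array([0.5765, 0.0127]), array([0.5806, 0.0126])]
spacer [array([ 0.4717, -0.1769]), array([ 0.4794, -0.1777])]
washer [array([ 0.6088, -0.2117]), array([ 0.6125, -0.2124])]
bush [array([0.5057, 0.2686]), array([0.5149, 0.269 ])]
flange [array([0.4981, 0.2522]), array([0.5032, 0.2516])]
plain [array([0.5163, 0.2901]), array([0.5222, 0.2888])]
top [0.50707591 0.25997974 0.03292973] 241
scene [0.51719112 0.25814461 0.02792196] 209
[[ 0.96 -0.28 -0.  ]
 [-0.28 -0.96 -0.  ]
 [ 0.    0.   -1.  ]]
{'fx': 301.74888167245183, 'fy': 301.74888167245183, 'cx': 257.7199366475187, 'cy': 185.98233934734193, 'cam_to_world': array([[-2.78985382e-01, -9.14393093e-01, -2.93346942e-01,
         2.63769471e-01],
       [-9.60294920e-01,  2.65938218e-01,  8.43239597e-02,
         6.26426140e-01],
       [ 9.06916672e-04,  3.05224730e-01, -9.52279918e-01,
         3.72157201e-01],
       [ 0.00000000e+00,  0.00000000e+00,  0.00000000e+00,
         1.00000000e+00]])}
```

```bash
python3 - <<'E'
from h import *
# feasibility of the tilted grasp/stand poses, both yaws
ax=np.array([.42,.906,0]);
for yaw in(np.radians(-25),np.radians(155)):
    D=R.from_quat(down(yaw)); 
    for th in(25,35,45):
        rot=np.cross(ax,[0,0,1])   # +90 about this: axis->up
        r0=R.from_rotvec(rot*np.radians(-th))*D; r1=R.from_rotvec(rot*np.radians(90-th))*D
        print(np.degrees(yaw),th,r0.as_matrix()[:,2].round(2),r1.as_matrix()[:,2].round(2),*[None if q is None else np.round(q,2) for q in(ctrl.inverse_kinematics([.51,.27,.02],r0.as_quat()),ctrl.inverse_kinematics([.51,.27,.1],r0.as_quat()),ctrl.inverse_kinematics([.51,.27,.1],r1.as_quat()),ctrl.inverse_kinematics([.51,.27,.03],r1.as_quat()))])
ctrl.goto([.51,.268,.13],down(np.radians(-25)))
snap("wrist","w_bush");im=cv2.imread("pics/w_bush.png");cv2.imwrite("pics/w_bush2.png",cv2.resize(im[90:290,130:390],None,fx=3,fy=3,interpolation=cv2.INTER_CUBIC))
s=ctrl.read_state();print(s["time"],s["q"],s["tool_pos"])
E
```

```text
-25.0 25 [-0.18 -0.38 -0.91] [ 0.38  0.82 -0.42] [ 0.9   0.62 -0.17  0.11 -1.21  1.75] [ 0.9   0.53 -0.1   0.1  -1.36  1.76] [-0.12  0.4  -0.52 -1.53 -1.04 -2.3 ] [-0.17  0.59 -0.53 -1.61 -1.06 -2.07]
-25.0 35 [-0.24 -0.52 -0.82] [ 0.34  0.74 -0.57] [ 0.92  0.72 -0.06  0.13 -1.39  1.73] [ 0.92  0.64 -0.    0.13 -1.53  1.75] [ 0.05  0.27 -0.48 -1.35 -0.84 -2.64] [-0.01  0.44 -0.5  -1.48 -0.85 -2.37]
-25.0 45 [-0.3  -0.64 -0.71] [ 0.3   0.64 -0.71] [ 0.93  0.83  0.05  0.15 -1.57  1.72] [ 0.93  0.75  0.09  0.15 -1.69  1.73] None [ 0.2   0.33 -0.47 -1.24 -0.64 -2.78]
155.0 25 [-0.18 -0.38 -0.91] [ 0.38  0.82 -0.42] [ 0.9   0.62 -0.17  0.11 -1.21 -1.39] [ 0.9   0.53 -0.1   0.1  -1.36 -1.38] [-0.12  0.4  -0.52 -1.53 -1.04  0.84] [-0.17  0.59 -0.53 -1.61 -1.06  1.07]
155.0 35 [-0.24 -0.52 -0.82] [ 0.34  0.74 -0.57] [ 0.92  0.72 -0.06  0.13 -1.39 -1.41] [ 0.92  0.64 -0.    0.13 -1.53 -1.4 ] [ 0.05  0.27 -0.48 -1.35 -0.84  0.5 ] [-0.01  0.44 -0.5  -1.48 -0.85  0.77]
155.0 45 [-0.3  -0.64 -0.71] [ 0.3   0.64 -0.71] [ 0.93  0.83  0.05  0.15 -1.57 -1.43] [ 0.93  0.75  0.09  0.15 -1.69 -1.41] [ 0.28  0.19 -0.45 -1.07 -0.65  0.08] [ 0.2   0.33 -0.47 -1.24 -0.64  0.36]
2.025 [ 8.24096525e-01  2.63692916e-01 -3.20999834e-01  1.58391886e-05
 -9.85762500e-01  1.88137393e+00] [0.50994844 0.26863671 0.13012679]
```

View pics/w_bush2.png

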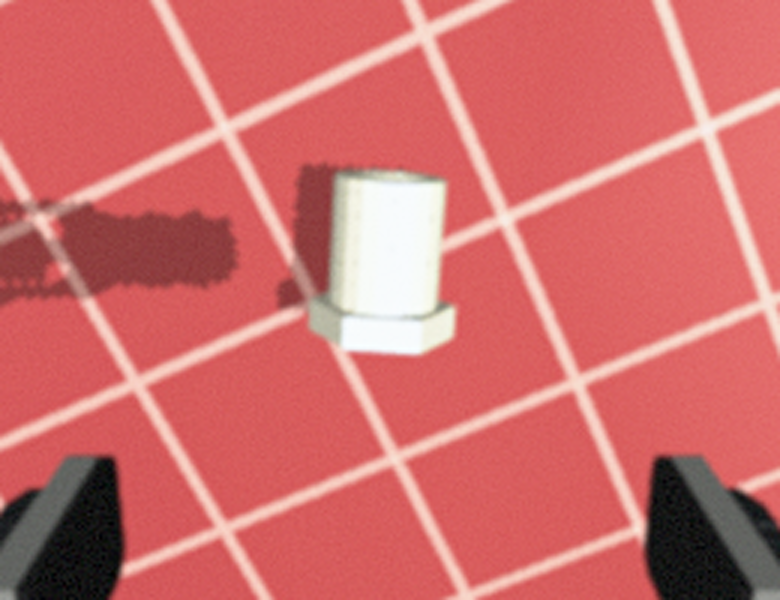

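```bash
python3 - <<'E'
from h import *
im,d,K,T=load("w_bush")
f=lambda u,v,z:ray(130+u/3-1/3,90+v/3-1/3,z,K,T)
foot=f(382.5,329,.020);pl=f(389.5,182,.0175);print(foot,pl,np.linalg.norm(foot-pl),np.degrees(np.arctan2(*(pl-foot)[1::-1])))
print("widths",np.linalg.norm(f(309,315,.02)-f(456,315,.02)),np.linalg.norm(f(331,240,.019)-f(444,240,.019)))
P=cloud(d,K,T);m=(P[...,2]>.012)&(np.hypot(*(P[...,:2]-(foot+pl)[:2]/2).transpose(2,0,1))<.05)&(d>0);print(P[m].mean(0),P[m][:,2].max(),m.sum())
print("table z",np.median(P[100:140,300:340,2]))
E
```

```text
[0.5004706  0.24881226 0.02      ] [0.52235305 0.2906111  0.0175    ] 0.04724652200148774 62.3671270484429
widths 0.046831008462707664 0.035190243160183945
[0.51555549 0.27864592 0.20370937] 0.2459679269668288 24405
table z -0.00045591983899731514
```

The wrist crop (3x, offset 130,90) shows the plain end centred at about (389,182) and the foot at about (382,329). The measured widths are 46.8 and 35.2 mm against 46 and 34 expected, and the axis is at 62.4°, so I'm accepting the measurement.

```bash
python3 - <<'E'
from h import *
al=np.radians(62.4);th=np.radians(30);dip=np.radians(3.5)
a=np.array([np.cos(al),np.sin(al),0]);n=np.cross(a,[0,0,1])
ax=a*np.cos(dip)-np.array([0,0,np.sin(dip)])
mid=np.array([.5114,.2697,.0187]);foot=mid-.025*ax
r0=R.from_rotvec(n*-th)*R.from_quat(down(al-np.pi/2)); d=r0.as_matrix()[:,2]
g=foot+.033*ax+[0,0,.0065]; tcp=g+.0185*d
F=np.array([.50,.28,0]); 
rot=R.from_rotvec([0,0,np.arctan2(F[1],F[0])-al])*R.from_rotvec(n*(np.pi/2+dip)); r1=rot*r0; off=rot.apply(tcp-foot)
print(d,r1.as_matrix()[:,[0,2]].T.round(2),rot.apply(ax).round(3),off,tcp)
up=np.array([0,0,1])
for p,r in((tcp-.09*d,r0),(tcp,r0),(tcp+.1*up,r0),(F+off+.1*up,r1),(F+off,r1)): print(np.round(ctrl.inverse_kinematics(p,r.as_quat()),2))
np.savez("stand.npz",F=F,off=off,r1=r1.as_quat(),r0=r0.as_quat(),tcp=tcp)
ctrl.goto(tcp-.09*d,r0.as_quat())
print(ctrl.move_linear(tcp,feed=.08,force_limit=15),ctrl.read_state()["tool_pos"]-tcp)
effector.set_gripper(.0,force=40)
s=ctrl.read_state();print(s["time"],s["gripper_width"],s["grip_force"])
ctrl.move_linear(tcp+.1*up,feed=.15)
s=ctrl.read_state();print(s["time"],s["gripper_width"],s["grip_force"])
ctrl.goto(F+off+.08*up,r1.as_quat())
s=ctrl.read_state();print(s["time"],s["gripper_width"],s["force"])
im,_,_,_=snap("scene","s1");cv2.imwrite("pics/s1c.png",cv2.resize(im[80:280,250:450,::-1],None,fx=3,fy=3))
E
```

```text
[-0.23164802 -0.44310179 -0.8660254 ] [[ 0.39  0.22  0.89]
 [ 0.78  0.44 -0.45]] [0. 0. 1.] [0.00878475 0.00491946 0.02434852] [0.51081397 0.26857902 0.00869014]
[ 0.9   0.66  0.07  0.09 -1.49  1.72]
[ 0.89  0.69 -0.1   0.1  -1.3   1.71]
[ 0.89  0.59 -0.03  0.1  -1.47  1.73]
[-0.11  0.25 -0.96 -2.35 -0.83 -1.86]Traceback (most recent call last):
  File "<stdin>", line 12, in <module>
    return _wrapfunc(a, 'round', decimals=decimals, out=out)
    return _wrapit(obj, method, *args, **kwds)
    result = getattr(arr, method)(*args, **kwds)
TypeError: unsupported operand type(s) for *: 'NoneType' and 'float'
```

```bash
python3 - <<'E'
from h import *
al=np.radians(62.4);dip=np.radians(3.5)
a=np.array([np.cos(al),np.sin(al),0]);n=np.cross(a,[0,0,1]);ax=a*np.cos(dip)-np.array([0,0,np.sin(dip)])
mid=np.array([.5114,.2697,.0187]);foot=mid-.025*ax;up=np.array([0,0,1])
res=[]
for thd in(30,38):
  th=np.radians(thd);r0=R.from_rotvec(n*-th)*R.from_quat(down(al-np.pi/2));d=r0.as_matrix()[:,2]
  tcp=foot+.033*ax+[0,0,.0065]+.0185*d;q0=ctrl.inverse_kinematics(tcp+.1*up,r0.as_quat())
  for F in([.48,.3,0],[.43,.28,0],[.4,.35,0],[.5,.22,0]):
    for psi in range(0,360,15):
      rot=R.from_rotvec([0,0,np.radians(psi)])*R.from_rotvec(n*(np.pi/2+dip));r1=rot*r0;off=rot.apply(tcp-foot)
      qs=[ctrl.inverse_kinematics(np.array(F)+off+z*up,r1.as_quat()) for z in(.1,0)]
      if any(q is None for q in qs): continue
      res.append((np.abs(qs[0]-q0).max(),np.abs(qs[0]-qs[1]).max(),thd,F,(psi+62.4)%360,qs[0].round(2)))
res.sort(key=lambda r:r[0])
for r in res[:25]:print(*r)
E
```

```text
2.951276805943232 0.1464716678157838 38 [0.48, 0.3, 0] 302.4 [ 1.3   0.56 -0.56  0.69 -1.3  -1.23]
2.9571924865951322 0.1461622485866625 38 [0.48, 0.3, 0] 287.4 [ 1.24  0.64 -0.35  0.52 -1.46 -1.24]
2.9682630556347203 0.15327117066519347 38 [0.5, 0.22, 0] 287.4 [ 1.15  0.58 -0.5   0.59 -1.36 -1.25]
2.9834089321370136 0.15736819489208687 38 [0.4, 0.35, 0] 302.4 [ 1.46  0.58 -0.5   0.55 -1.38 -1.26]
2.9840173459285335 0.1674913382466907 38 [0.5, 0.22, 0] 302.4 [ 1.21  0.49 -0.72  0.78 -1.21 -1.26]
2.985427680745844 0.19829563931788363 38 [0.48, 0.3, 0] 317.4 [ 1.33  0.46 -0.79  0.92 -1.14 -1.26]
2.990651166483291 0.1491811406217569 38 [0.5, 0.22, 0] 272.4 [ 1.08  0.66 -0.29  0.44 -1.52 -1.27]
2.9926845168018 0.15769567350568492 38 [0.4, 0.35, 0] 317.4 [ 1.53  0.49 -0.71  0.73 -1.23 -1.27]
3.0006278292803774 0.1419729461841508 38 [0.48, 0.3, 0] 272.4 [ 1.16  0.72 -0.14  0.37 -1.62 -1.28]
3.000909472587114 0.16470523461762054 38 [0.43, 0.28, 0] 302.4 [ 1.39  0.51 -0.64  0.62 -1.29 -1.28]
3.0086851327776314 0.1605163578403721 38 [0.43, 0.28, 0] 287.4 [ 1.31  0.59 -0.44  0.46 -1.44 -1.29]

[... 702 characters left out ...]
380592255304855 0.24834863280624964 38 [0.5, 0.22, 0] 317.4 [ 1.2   0.39 -0.94  1.06 -1.07 -1.32]
3.0399287756746474 0.2394299661443684 38 [0.4, 0.35, 0] 332.4 [ 1.54  0.39 -0.93  0.99 -1.09 -1.32]
3.0436325767674575 0.14423365058582505 30 [0.4, 0.35, 0] 302.4 [ 1.48  0.65 -0.48  0.58 -1.46 -1.31]
3.048502108183879 0.1444381985834744 38 [0.5, 0.22, 0] 257.4 [ 0.99  0.73 -0.1   0.3  -1.67 -1.33]
3.0505250341913643 0.13679621541952258 30 [0.4, 0.35, 0] 287.4 [ 1.39  0.73 -0.27  0.43 -1.62 -1.32]
3.051148327891587 0.1539659413046588 38 [0.43, 0.28, 0] 272.4 [ 1.21  0.66 -0.25  0.33 -1.59 -1.33]
3.0585682216999963 0.14451348920679208 30 [0.43, 0.28, 0] 287.4 [ 1.32  0.67 -0.42  0.49 -1.53 -1.33]
```

```bash
python3 - <<'E'
from h import *
al=np.radians(62.4);dip=np.radians(3.5);th=np.radians(38)
a=np.array([np.cos(al),np.sin(al),0]);n=np.cross(a,[0,0,1]);ax=a*np.cos(dip)-np.array([0,0,np.sin(dip)])
mid=np.array([.5114,.2697,.0187]);foot=mid-.025*ax;up=np.array([0,0,1])
r0=R.from_rotvec(n*-th)*R.from_quat(down(al-np.pi/2));d=r0.as_matrix()[:,2]
tcp=foot+.033*ax+[0,0,.0065]+.0185*d;F=np.array([.48,.3,0])
rot=R.from_rotvec([0,0,np.radians(210)])*R.from_rotvec(n*(np.pi/2+dip));r1=rot*r0;off=rot.apply(tcp-foot)
np.savez("stand.npz",F=F,off=off,r1=r1.as_quat())
ctrl.goto(tcp-.09*d,r0.as_quat())
print(ctrl.move_linear(tcp,feed=.08,force_limit=15),ctrl.read_state()["tool_pos"]-tcp)
effector.set_gripper(.0,force=40)
s=ctrl.read_state();print(s["time"],s["gripper_width"],s["grip_force"])
ctrl.move_linear(tcp+.1*up,feed=.15)
ctrl.goto(F+off+.08*up,r1.as_quat())
s=ctrl.read_state();print(s["time"],s["gripper_width"],s["force"])
im,_,_,_=snap("scene","s1");cv2.imwrite("pics/s1c.png",cv2.resize(im[60:260,270:470,::-1],None,fx=3,fy=3))
E
```

```text
False [0.00037011 0.00047896 0.0002953 ]
4.5417 0.029013633350389832 37.8770993091166
7.9083 0.028521431047261042 [0.04405732 0.95285367 0.6808137 ]
```

View pics/s1c.png

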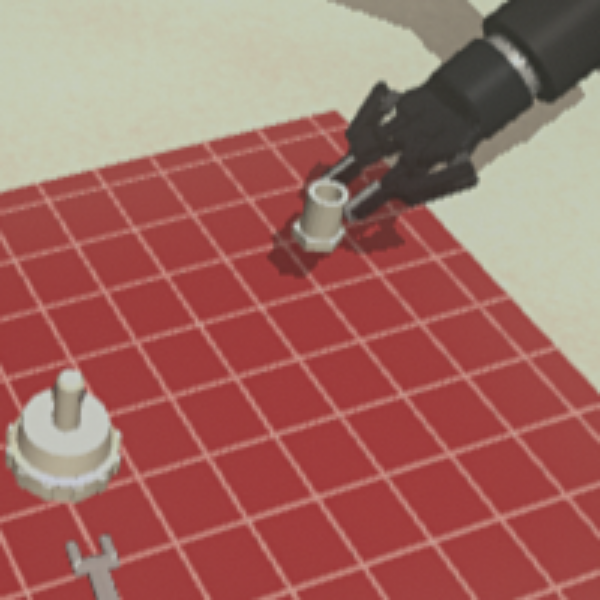

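The scene crop shows the bushing held upright, flange down, at (322,215), well clear of the trap. I'll lower it until it touches.

```bash
python3 - <<'E'
from h import *
z=np.load("stand.npz");F,off,q=z["F"],z["off"],z["r1"];up=np.array([0,0,1]);d=R.from_quat(q).as_matrix()[:,2]
ctrl.move_linear(F+off+.012*up,feed=.12)
print(ctrl.move_linear(F+off-.012*up,feed=.02,force_limit=3))
s=ctrl.read_state();print(s["time"],s["tool_pos"]-F-off,s["force"])
effector.set_gripper(.085); ctrl.sleep(.2)
p=s["tool_pos"]; ctrl.move_linear(p-.08*d,feed=.12)
ctrl.goto([.48,.27,.2],down(np.radians(-90)))   # look from above
im,_,_,_=snap("wrist","w2");cv2.imwrite("pics/w2c.png",cv2.resize(im[:,:,::-1],(768,576),interpolation=cv2.INTER_CUBIC))
s=ctrl.read_state();print(s["time"],s["q"].round(2))
E
```

```text
True
9.3417 [0.00017798 0.00010192 0.00122393] [0.62042142 1.51086828 3.74857541]
12.7417 [ 0.87  0.16 -0.28  0.   -1.13  0.7 ]
```

View pics/w2c.png

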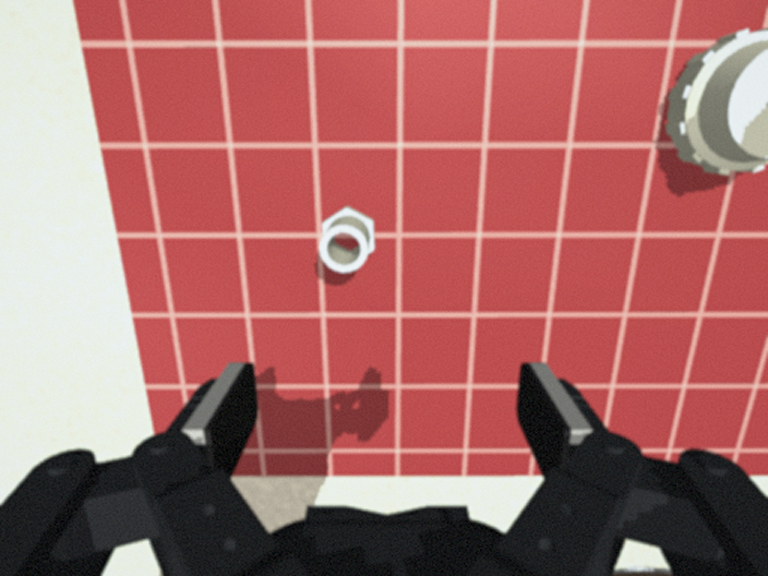

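The wrist image shows the bushing standing, with its top ring at (344,248) and its flange at (348,235). Next I'll look at the spigot from two opposite yaws to cancel the wrist-camera bias, then at the rings.

```bash
python3 - <<'E'
from h import *
im,d,K,T=load("w2");k=2/3;print("bushing top",ray(344*k,248*k,.05,K,T),"flange top",ray(348*k,235*k,.01,K,T))
t=[];Y=np.radians(-90)
for n,p,y in(("trapB",[.577,.013,.19],-Y),("trapA",[.577,.013,.19],Y),("spacer",[.474,-.177,.11],Y),("washer",[.61,-.212,.11],Y)):
    ctrl.goto(p,down(y));ctrl.sleep(.15);im=snap("wrist",n)[0][:,:,::-1]
    c=im[118:268,155:355] ; t.append(cv2.resize(c,(400,300),interpolation=cv2.INTER_CUBIC))
    if n=="trapB":print(ctrl.read_state()["q"].round(2))
cv2.imwrite("pics/mont.png",np.vstack([np.hstack(t[:2]),np.hstack(t[2:])]));print(ctrl.read_state()["time"])
E
```

```text
bushing top [0.481515   0.30031356 0.05      ] flange top [0.48218204 0.30069318 0.01      ]
[ 0.36  0.21 -0.24 -0.   -1.12 -1.93]
19.975
```

View pics/mont.png

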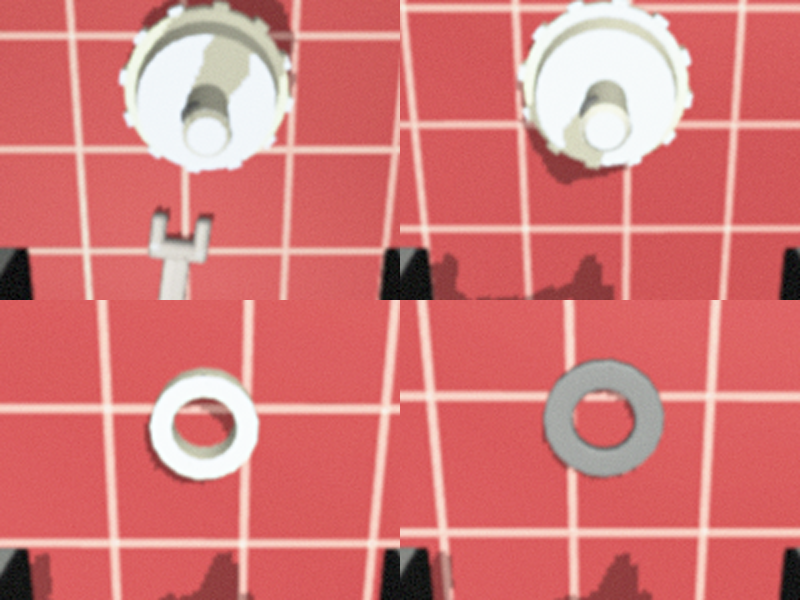

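The montage (2x crops at offset 155,118) shows the tip disc at (206,137) in B and (204,129) local in A. The spacer is at (204,127) local and the washer at (203,117) local. I'll refine these with depth and colour masks.

```bash
python3 - <<'E'
from h import *
def cen(n,z0,z1,guess,zp,r):
    im,d,K,T=load(n);P=cloud(d,K,T);m=(d>0)&(P[...,2]>z0)&(P[...,2]<z1)&(np.hypot(P[...,0]-guess[0],P[...,1]-guess[1])<r)
    v,u=np.nonzero(m);return m.sum(),u.mean().round(2),v.mean().round(2),np.median(P[m],0).round(4),P[m].mean(0).round(4)
g=[.577,.013]
for n in("trapA","trapB"):
    im,d,K,T=load(n);uv={"trapA":(204,129),"trapB":(206,136)}[n]
    print(n,"manual",ray(155+uv[0]/2-.25,118+uv[1]/2-.25,.105,K,T).round(4),"depth",cen(n,.100,.115,g,.105,.02),"shoulder",cen(n,.045,.055,g,.05,.045))
for n,h,g in(("spacer",.02,[.474,-.177]),("washer",.008,[.61,-.212])):
    im,d,K,T=load(n);uv={"spacer":(204,127),"washer":(203.5,118)}[n]
    print(n,"manual",ray(155+uv[0]/2-.25,118+uv[1]/2-.25,h,K,T).round(4),"depth",cen(n,h-.005,h+.005,g,h,.045))
    hsv=cv2.cvtColor(im,cv2.COLOR_RGB2HSV);m=((hsv[...,1]<45)&(hsv[...,2]>(200 if n=="spacer" else 90))).astype(np.uint8);m[:118]=0;m[240:]=0;m[:,:210]=0;m[:,310:]=0
    cs,_=cv2.findContours(m,cv2.RETR_EXTERNAL,cv2.CHAIN_APPROX_NONE);c=max(cs,key=cv2.contourArea);e=cv2.fitEllipse(c)
    print(" ellipse",e,ray(*e[0],h,K,T).round(4))
E
```

```text
trapA manual [0.5798 0.0142 0.105 ] depth (np.int64(453), np.float64(257.11), np.float64(181.11), array([0.5804, 0.014 , 0.1035]), array([0.5802, 0.0139, 0.1032])) shoulder (np.int64(3010), np.float64(257.18), np.float64(162.41), array([0.5864, 0.0142, 0.0489]), array([0.5836, 0.014 , 0.0489]))
trapB manual [0.5782 0.0137 0.105 ] depth (np.int64(446), np.float64(257.71), np.float64(184.06), array([0.577 , 0.0139, 0.1036]), array([0.5773, 0.0137, 0.1032])) shoulder (np.int64(2990), np.float64(257.58), np.float64(164.8), array([0.571 , 0.014 , 0.0489]), array([0.5738, 0.0136, 0.0489]))
spacer manual [ 0.4773 -0.175   0.02  ] depth (np.int64(1426), np.float64(256.49), np.float64(180.08), array([ 0.4781, -0.1743,  0.0187]), array([ 0.4778, -0.1747,  0.0186]))
 ellipse ((256.8616638183594, 180.83566284179688), (51.93265914916992, 53.2601432800293), 77.08335876464844) [ 0.4777 -0.1751  0.02  ]
washer manual [ 0.6121 -0.21    0.008 ] depth (np.int64(2035), np.float64(256.35), np.float64(175.85), array([ 0.6127, -0.2096,  0.0068]), array([ 0.6124, -0.2099,  0.0067]))
 ellipse ((256.3426208496094, 176.45468139648438), (56.9520263671875, 58.30031204223633), 80.07416534423828) [ 0.6124 -0.2099  0.008 ]
```

```bash
python3 - <<'E'
from h import *
S=np.array([.4769,-.1750]);q=down(np.radians(-90))
effector.set_gripper(.070)
ctrl.goto([*S,.06],q)
ctrl.move_linear([*S,.004],feed=.08,force_limit=10)
print(ctrl.move_linear([*S,-.013],feed=.015,force_limit=3))
s=ctrl.read_state();print(s["time"],s["tool_pos"],s["force"],s["gripper_width"])
E
```

```text
False
23.05 [ 0.47698181 -0.17501076 -0.01290779] [ 0.97045329  0.17647417 -0.41475593] 0.0699343127097275
```

```bash
python3 - <<'E'
from h import *
S=np.array([.4769,-.1750])
print(ctrl.move_linear([*S,-.022],feed=.015,force_limit=3))
s=ctrl.read_state();print(s["time"],s["tool_pos"],s["force"],s["gripper_width"])
im,_,_,_=snap("wrist","w3");cv2.imwrite("pics/w3.png",cv2.resize(im[:,:,::-1],(768,576)))
E
```

```text
False
23.8 [ 0.47692286 -0.17499016 -0.02202433] [0.12210926 0.50098905 0.54280396] 0.0702234490320289
```

View pics/w3.png

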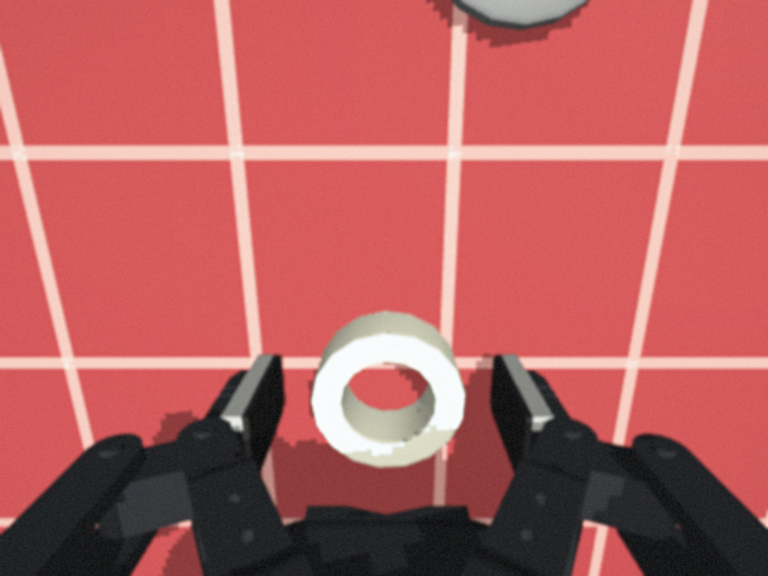

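The picture shows the pads straddling the spacer, which is centred at (388,400), with the tips still off the table. I'll keep going down to find the contact.

```bash
python3 - <<'E'
from h import *
S=np.array([.4769,-.1750])
print(ctrl.move_linear([*S,-.036],feed=.015,force_limit=3))
s=ctrl.read_state();print(s["time"],s["tool_pos"],s["force"],s["gripper_width"])
E
```

```text
True
24.3833 [ 0.47698637 -0.17499175 -0.02796308] [-0.78093042  1.09455441  7.49498077] 0.07050175617726942
```

```bash
python3 - <<'E'
from h import *
S=np.array([.4769,-.1750]);C=np.array([.579,.0139]);q=down(np.radians(-90))
ctrl.move_linear([*S,-.0112],feed=.05)
effector.set_gripper(0,force=35)
s=ctrl.read_state();print(s["time"],s["gripper_width"],s["grip_force"])
ctrl.move_linear([*S,.13],feed=.2)
ctrl.goto([*C,.13],q); ctrl.sleep(.2)
s=ctrl.read_state();print(s["time"],s["gripper_width"],s["tool_pos"],s["force"])
print(ctrl.move_linear([*C,.090],feed=.05,force_limit=6),ctrl.read_state()["tool_pos"])
print(ctrl.move_linear([*C,.036],feed=.035,force_limit=6))
s=ctrl.read_state();print(s["time"],s["tool_pos"],s["force"])
snap("wrist","w4");snap("scene","s4")
E
```

```text
25.225 0.04611702604046063 34.88360295072198
27.15 0.046095991480703695 [0.57868186 0.01298365 0.12993715] [ 0.23007213 -0.67755828 -0.86178849]
False [0.57926789 0.01398336 0.09025735]
True
29.425 [0.57889505 0.01388122 0.039056  ] [-0.63628583  0.40075098  5.80504578]
```

The spacer seated at the expected height (TCP 0.039). I'll release it and do the washer.

```bash
python3 - <<'E'
from h import *
W=np.array([.6116,-.2099]);C=np.array([.579,.0139]);q=down(np.radians(-90))
effector.set_gripper(.070); ctrl.sleep(.1)
ctrl.move_linear([*C,.15],feed=.15)
im,d,K,T=snap("wrist","w5")
P=cloud(d,K,T);m=(d>0)&(abs(P[...,2]-.07)<.004)&(np.hypot(P[...,0]-C[0],P[...,1]-C[1])<.035);print("spacer top",m.sum(),P[m].mean(0))
ctrl.goto([*W,.05],q)
ctrl.move_linear([*W,-.0145],feed=.1,force_limit=10)
print(ctrl.move_linear([*W,-.0225],feed=.02,force_limit=4))
effector.set_gripper(0,force=35)
s=ctrl.read_state();print(s["time"],s["gripper_width"],s["grip_force"],s["tool_pos"])
ctrl.move_linear([*W,.13],feed=.2)
ctrl.goto([*C,.13],q); ctrl.sleep(.2)
s=ctrl.read_state();print(s["time"],s["gripper_width"],s["tool_pos"])
print(ctrl.move_linear([*C,.062],feed=.05,force_limit=6),ctrl.read_state()["tool_pos"])
print(ctrl.move_linear([*C,.043],feed=.025,force_limit=5))
s=ctrl.read_state();print(s["time"],s["tool_pos"],s["force"],s["gripper_width"])
E
```

```text
spacer top 1267 [0.58458124 0.01460185 0.06876132]
False
33.55 0.05394297316935426 36.04005033150315 [ 0.61175771 -0.20994548 -0.02183011]
35.5667 0.0532523158570383 [0.57911075 0.01279245 0.12966629]
False [0.57923241 0.01395778 0.06235113]
True
37.6417 [0.57891848 0.01387378 0.04818422] [-1.33032521  0.42296011  4.23119539] 0.05369872686611483
```

```bash
python3 - <<'E'
from h import *
B=np.array([.481,.3003]);C=np.array([.579,.0139]);q=down(np.radians(-90))
effector.set_gripper(.075); ctrl.sleep(.1)
ctrl.move_linear([*C,.15],feed=.15)
snap("wrist","w6")
ctrl.goto([*B,.08],q); 
print(ctrl.move_linear([*B,-.005],feed=.08,force_limit=6))
effector.set_gripper(0,force=70)
s=ctrl.read_state();print(s["time"],s["gripper_width"],s["grip_force"],s["tool_pos"])
ctrl.move_linear([*B,.14],feed=.2)
ctrl.goto([*C,.14],q); ctrl.sleep(.3)
im,d,K,T=snap("wrist","w7")
s=ctrl.read_state();print(s["time"],s["gripper_width"],s["tool_pos"])
i6=load("w6")[0]
cv2.imwrite("pics/m2.png",np.hstack([cv2.resize(i[110:310,150:350,::-1],(400,400),interpolation=cv2.INTER_CUBIC) for i in(i6,im)]))
E
```

```text
False
41.825 0.03312019560296285 69.55917511833832 [ 0.48129512  0.30058105 -0.00441321]
44.2083 0.032642267877386 [0.57898583 0.01466972 0.14006402]
```

View pics/m2.png

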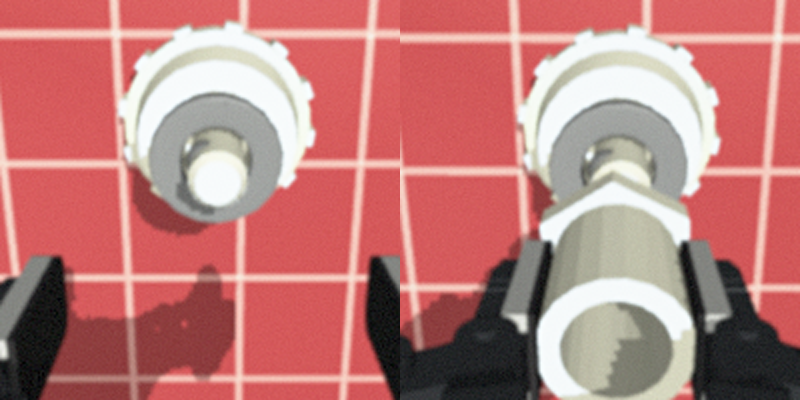

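The left crop shows the washer seated round the spigot. The right crop shows the bushing held upright, with its top ring at (617,345). I'll check its centre against the spigot, then thread it.

```bash
python3 - <<'E'
from h import *
im,d,K,T=load("w7");print("held centre",ray(150+217/2,110+345/2,.1945,K,T))
C=np.array([.579,.0139])
print(ctrl.move_linear([*C,.104],feed=.08,force_limit=5))
r=ctrl.move_linear([*C,.088],feed=.02,force_limit=5)
s=ctrl.read_state();print(r,s["time"],s["tool_pos"],s["force"])
if not r:
    r=ctrl.move_linear([*C,.069],feed=.02,force_limit=25)
    s=ctrl.read_state();print(r,s["time"],s["tool_pos"],s["force"])
E
```

```text
held centre [0.58083202 0.01484736 0.1945    ]
False
False 45.7583 [0.5790787  0.01388981 0.08807838] [-0.79190185 -0.60907643 -0.28804155]
True 46.5 [0.579318   0.01361625 0.07365118] [-2.25068393 -0.30824018  6.583355  ]
```

```bash
python3 - <<'E'
from h import *
C=np.array([.579,.0139])
r=ctrl.move_linear([*C,.066],feed=.015,force_limit=20)
s=ctrl.read_state();print(r,s["time"],s["tool_pos"],s["force"])
effector.set_gripper(.075);ctrl.sleep(.2)
ctrl.move_linear([*C,.2],feed=.15)
ctrl.goto([*C-[.0,.0],.24],down(np.radians(-90)));ctrl.sleep(.2)
im,d,K,T=snap("wrist","w8");P=cloud(d,K,T)
m=(d>0)&(P[...,2]>.115)&(P[...,2]<.14)&(np.hypot(P[...,0]-C[0],P[...,1]-C[1])<.03);print(m.sum(),P[m].mean(0),np.percentile(P[m][:,2],[50,90]))
i2=snap("scene","s8")[0]
cv2.imwrite("pics/fin.png",np.hstack([cv2.resize(i,(400,400),interpolation=cv2.INTER_CUBIC) for i in(im[90:250,170:330,::-1],i2[150:250,240:340,::-1])]))
print(ctrl.read_state()["time"])
E
```

```text
True 46.7583 [0.57934859 0.01360028 0.07359119] [-0.83227717 -0.18530969  5.60734489]
693 [0.58029039 0.01345441 0.12578019] [0.12722407 0.12831597]
49.0167
```

View pics/fin.png

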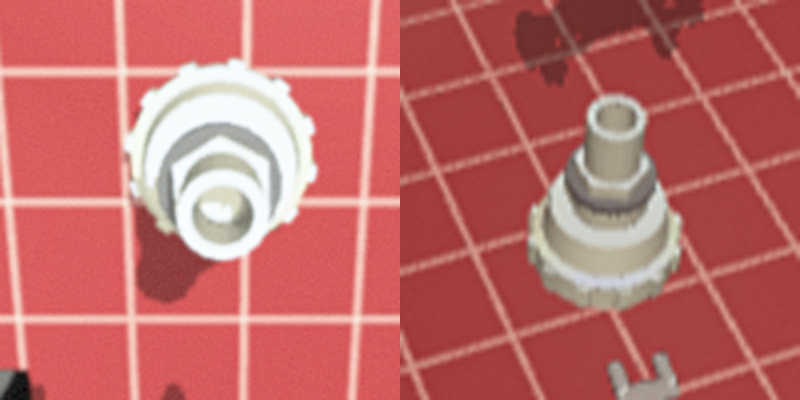

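Both crops show the whole stack seated upright. The bushing top reads about 0.127–0.128 m against 0.128 expected, and its centre is on the spigot axis. I'm handing it in.

```bash
python3 -c "
from bench import order
print(order.sign_off())"
```

```text
the job is handed in; nothing more can be done
None
```

I stood the bushing upright, then threaded the spacer, washer and bushing onto the spigot and let go of each. The last camera check showed the stack fully home, and I handed the job in at about 49 s of the 72 s allowed; sign-off gave no verdict.

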